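# Hold the gear housing's cover ready for its bolts

## Task

Slide the green cover plate by its black handle along the grey rack until it comes out from under the lips at the open end, then lift it out and carry it to the green gear housing. Finish holding it level and still about 15 mm above the housing's flange, its three holes lined up over the three threaded holes (lone hole over lone hole), so that a colleague can start the bolts: do not let go, and never let the cover touch the housing. Leave the tools and the steel strips where they are.

Things in the scene. Friction and masses are not known exactly. Their poses are not given: they have to be found in the camera images.
- cover: loose green cover plate, 110 x 80 x 6 mm (x, y, z), 0.25 to 0.46 kg, with a black bridge handle and three 12 mm through holes: a lone one near -x, two near +x. Origin: centre of the plate's underside; z up. It starts in the rack, axes along the rack's, underside 5 mm above the table, origin at rack x = 40 to 62 mm, the handle standing up between the lips
- cover_handle (a point): centre of the handle bar, cover frame (0, 0, 40) mm. The bar is 66 mm long along the cover's x, 16 mm wide in y, 16 mm high (32 to 48 mm above the underside), on two posts 14 mm wide at x = +-25 mm; grip it from above across its 16 mm width
- rack: grey steel rack fixed to the table; base plate 250 x 104 x 5 mm (x, y, z), origin at the centre of its underside. Its far half has side rails 86 mm apart with lips over the cover's edges (underside at z = 14 mm, top 18 mm, 68 mm gap between them); a stop closes the channel at x = +120 mm. The near (-x) half is bare base plate. Its -x faces the robot, within 0.25 rad
- rack_mouth (a point): middle of the lips' open end on the base plate, rack frame (0, 0, 5) mm. The cover can only leave along the rack's -x, and can be lifted once its +x edge is past this point: cover origin at rack x below about -60 mm
- housing: green gear housing fixed to the table, foot 134 x 92 mm; bare metal flange on top, 110 x 80 mm (x, y), upper face 70 mm above the table, 50 x 36 mm opening, three 10 mm threaded holes, laid out as the cover's (lone hole near -x). Origin: centre of its underside. A shaft stub reaches y = +56 mm, 36 mm up. Yaw within 0.6 rad; housing and rack stand one left, one right
- cover_hole0 (a point): the cover's lone hole, centre at the underside: cover frame (-43, 0, 0) mm
- cover_hole1 (a point): cover hole at the underside: cover frame (43, 26, 0) mm
- cover_hole2 (a point): cover hole at the underside: cover frame (43, -26, 0) mm
- housing_hole0 (a point): the flange's lone threaded hole, centre at the flange's upper face: housing frame (-43, 0, 70) mm
- housing_hole1 (a point): threaded hole at the flange's upper face: housing frame (43, 26, 70) mm
- housing_hole2 (a point): threaded hole at the flange's upper face: housing frame (43, -26, 70) mm
- flat_file: bystander: file with a wooden handle, 310 x 27 x 28 mm, lying across near the front edge; origin at the centre of its underside
- try_square: bystander: try square with black stock, 110 x 171 x 23 mm, lying between the rack and the housing; origin at the centre of its underside
- tape_measure: bystander: yellow tape measure, 36 x 68 x 62 mm, near the front edge on the right
- done_stack: bystander: stack of three rusty steel strips, 120 x 43 x 18 mm, on the right
- c_clamp: bystander: blue C-clamp lying flat, 146 x 78 x 16 mm, near the front edge on the left

How it is judged:
By the outcome, as a careful person would: the job done as asked, in the order asked, and still so for the second after the job is handed in, while the arm keeps its last pose, push and grip.
It also fails if it takes over 45 s, if anything falls off the work surface, if the arm or the gripper's body presses on something with over 40 N, if the wrist force passes 120 N, or if a joint passes its speed limit or range.

## Robot

A 6-joint arm with a two-finger parallel gripper is mounted at the origin on a cart in front of the work surface, level with it; the furniture and walls round the work are solid. World frame = base frame: x ahead of the robot, y to its left, z up, the work surface at z = 0. Lengths are in m, angles in rad, forces in N, time in s.
With the tool pointing down it reaches from about 0.35 to 0.975 m from the base axis. Payload 4.9 kg.
Tool frame: the origin (TCP) lies midway between the tips of the shut fingers; the grasp point (between the pads) lies 19 mm behind it (manip.pinch_z is the x of the grasp point in the tool frame, in m); x points along the fingers, y is the direction in which the jaws open and shut, and the axes are right-handed (so a half turn about x gives the same grasp; the last joint's range is limited). The gripper opens to 85 mm and grips with 20 to 120 N. Pads are 22 mm wide; open, the fingers measure 114 mm over their backs; the gripper's body (76 mm by 85 mm) begins 54 mm behind the grasp point. The pads swing forward as they close: fully open they stand 13 mm farther back than shut.
Start: joints at [-1.27, 0.053, 1.613, -0, 1.476, -0.119], TCP at [0.255, -0.571, 0.231] pointing down, gripper open.
Joint ranges: [-3.01, 3.01], [-1.01, 2.22], [0.06, 2.58], [-1.02, 4.17], [0.09, 2.62], [-3.14, 3.14]. Speed limits (rad/s): [2.57, 2.57, 3.14, 3.14, 3.14, 3.14].

## Interface

Orientations are given as a unit quaternion [w, x, y, z].
In Python, from plant import sensors, cams, workorder, manip gives the robot as it stands.
- The arm moves only by the tool drive_tool, never from a script. Its argument "series" is a list of rows, each an object of numbers: "x", "y", "z": the shift along the tool's x, y, z in units of 25 mm (1.0 is 25 mm); "ax", "ay", "az": the turn, a rotation vector about the tool's x, y, z in units of 5 degrees (1.0 is 5 degrees). A call has 1 to 5 rows; each row is the pose to reach, as a shift and turn from the pose commanded when the call began, along the tool's axes at that moment; what a row does not reach only later rows make up. A row lasts 1/12 s, in which the tool goes at most 41.7 mm and 7.16 degrees, less where a joint would pass 70% of its speed; a pose out of reach is approached as far as the arm can. A call with a gripper value outside its range is refused whole. "hand" is the opening, from 0 (shut) to 1 (fully open), set as the call begins (left out, the last holds). The fingers move at their own pace and stop on an object; the grip force is fixed at half the most. Time passes only in rows, so rows that repeat a pose let the fingers close. It gives the time, the measured TCP pose, the force and the opening at its end, in the units of the state.
- sensors.state(): the state, without advancing time (a new reading comes with each control period).
- cams.grab_frame(name): name is "scene" or "side" or "wrist"; returns a dict with "img" (400x640x3 uint8, blue, green, red), "camera_matrix" (3x3 intrinsics, pixels), "cam_to_world" (4x4, takes a point from camera to world coordinates). Camera axes: x right, y down, z forward; pixel columns grow to the right and rows downward; lengths in m; the calibration is good to about 2 mm. A picture is of the moment at which its call begins. There is no depth.
- workorder.job_done(): hands the job in, once; it reports no verdict.
The state is a dict: "time": time; "joint_pos": joint angles; "joint_vel": joint speeds; "joint_efforts": joint torques, N m; "tool_pos": TCP position; "tool_rot": TCP orientation; "contact_force": force on the tool from outside, world axes, zero at the start; "ft_torque": the same for the moment, N m; "gripper_width": opening from 0.0 (shut) to 1.0 (fully open).
Only numpy, scipy, OpenCV 4.12 (cv2) and the standard library are available. Lean on these libraries where they do the work, as an engineer would, in place of code of your own. Each camera call takes 0.05 s, during which the arm holds its last target.

## Working session

There is one attempt and no reset: what is moved stays moved. The work goes in short steps, Python scripts to look and compute and a tool call to move; the robot and the scene stay as the last step left them, time stands still between calls to the robot, and variables do not carry over. Pictures are saved under pics/ and viewed, and the job is handed in when it is done.

Besides the shell and the picture viewer there is one more tool, called as name(argument=value, ...) on one line, values as JSON. drive_tool: Moves the arm, as the interface text tells. Its arguments: {"type":"object","properties":{"series":{"type":"array","items":{"type":"object","properties":{"x":{"type":"number"},"y":{"type":"number"},"z":{"type":"number"},"ax":{"type":"number"},"ay":{"type":"number"},"az":{"type":"number"}}}},"hand":{"type":"number"}},"required":["series"]}

```bash
mkdir -p pics; ls
python3 - <<'E'
from plant import sensors,cams,manip
import cv2,json
s=sensors.state();print(s)
print([ (k,getattr(manip,k)) for k in dir(manip) if not k.startswith('_')])
for n in("scene","side","wrist"):
    f=cams.grab_frame(n);cv2.imwrite(f"pics/{n}0.png",f["img"]);print(n,f["camera_matrix"].round(1).tolist(),f["cam_to_world"].round(3).tolist())
E
```

```text
pics
{'time': 0.0, 'joint_pos': array([-1.26998674e+00,  5.33472521e-02,  1.61427698e+00,  2.31664625e-05,
        1.47601451e+00, -1.18998532e-01]), 'joint_vel': array([-5.75958301e-04,  9.10512406e-05,  4.29890352e-05,  7.13009575e-04,
        3.13194742e-04, -1.32384795e-03]), 'joint_efforts': array([ 2.95186073e-04, -3.93679619e+01, -3.70179963e+01, -1.94142258e-04,
        6.88185770e-03, -1.76167509e-05]), 'tool_pos': array([ 0.25456324, -0.57013096,  0.23007915]), 'tool_rot': array([-0.14661506, -0.69152868, -0.14805737,  0.69164378]), 'contact_force': array([0.0199102 , 0.14739032, 0.15171018]), 'ft_torque': array([ 0.02358365, -0.01356128, -0.02705121]), 'gripper_width': 1.0013273880055784}
[('IKError', <class 'plant.IKError'>), ('pinch_z', -0.0187)]
scene [[425.3, 0.0, 321.6], [0.0, 425.3, 203.8], [0.0, 0.0, 1.0]] [[-0.581, -0.407, 0.705, -0.438], [-0.814, 0.291, -0.503, 0.514], [-0.001, -0.866, -0.5, 0.758], [0.0, 0.0, 0.0, 1.0]]
side [[491.6, 0.0, 315.7], [0.0, 491.6, 188.9], [0.0, 0.0, 1.0]] [[0.982, -0.109, 0.157, 0.261], [-0.191, -0.577, 0.794, -1.462], [0.004, -0.809, -0.588, 1.027], [0.0, 0.0, 0.0, 1.0]]
wrist [[307.0, 0.0, 319.8], [0.0, 307.0, 200.1], [0.0, 0.0, 1.0]] [[0.408, -0.864, -0.295, 0.33], [-0.913, -0.387, -0.129, -0.536], [-0.002, 0.322, -0.947, 0.372], [0.0, 0.0, 0.0, 1.0]]
```

View pics/scene0.png

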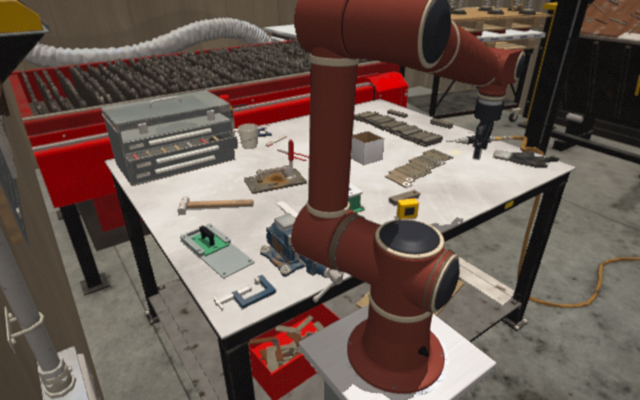

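View pics/side0.png

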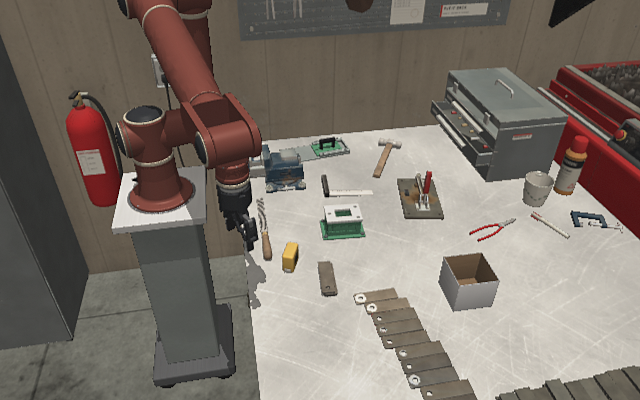

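View pics/wrist0.png

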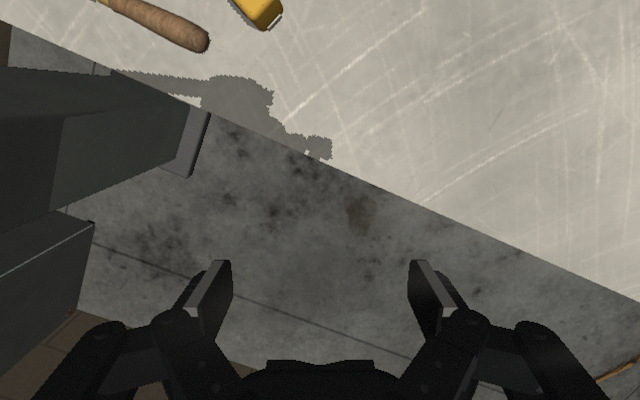

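Run:
```python
import cv2
a=cv2.imread('pics/scene0.png');b=cv2.imread('pics/side0.png')
cv2.imwrite('pics/c1.png',cv2.resize(a[215:315,165:295],None,fx=6,fy=6,interpolation=cv2.INTER_CUBIC))
cv2.imwrite('pics/c2.png',cv2.resize(b[125:245,245:385],None,fx=5,fy=5,interpolation=cv2.INTER_CUBIC))
```

```text
(no output)
```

View pics/c1.png

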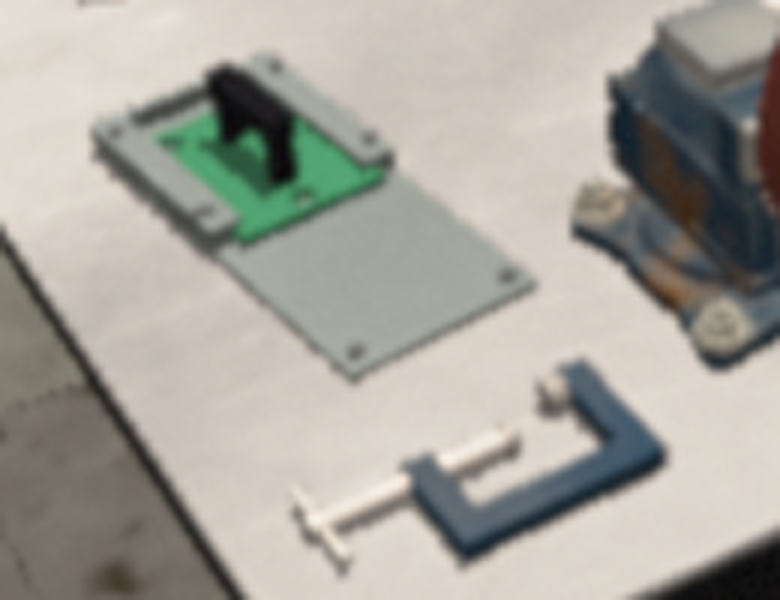

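View pics/c2.png

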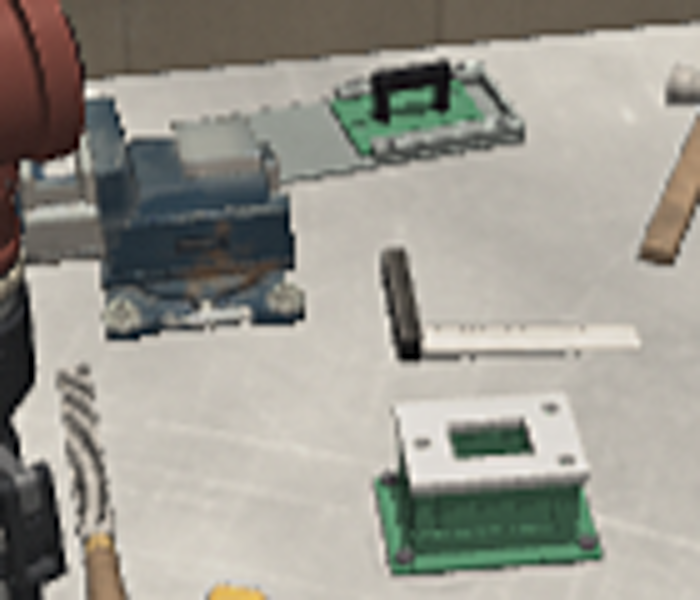

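```bash
cat > h.py <<'E'
import numpy as np,cv2
from scipy.optimize import least_squares
from scipy.spatial.transform import Rotation as R
from plant import sensors,cams
CAL={'scene':None}
def grab(n,fn=None):
    f=cams.grab_frame(n)
    if fn: cv2.imwrite(fn,f['img']); np.savez(fn.replace('.png','.npz'),K=f['camera_matrix'],T=f['cam_to_world'])
    return f
def cal(fn):
    z=np.load(fn.replace('.png','.npz'));return z['K'],z['T']
def proj(K,T,P):
    P=np.atleast_2d(P);c=(P-T[:3,3])@T[:3,:3];return c[:,:2]/c[:,2:]*[K[0,0],K[1,1]]+[K[0,2],K[1,2]]
def hit(K,T,uv,z):
    uv=np.atleast_2d(uv).astype(float);d=np.c_[(uv-[K[0,2],K[1,2]])/[K[0,0],K[1,1]],np.ones(len(uv))]@T[:3,:3].T
    return T[:3,3]+d*((z-T[2,3])/d[:,2])[:,None]
def place(p,loc):
    c,s=np.cos(p[2]),np.sin(p[2]);l=np.asarray(loc,float)
    return np.c_[p[0]+c*l[:,0]-s*l[:,1],p[1]+s*l[:,0]+c*l[:,1],l[:,2]]
def fit(obs,p0):
    """obs: list of (K,T,loc(m),uv)"""
    def r(p): return np.concatenate([(proj(K,T,place(p,l))-uv).ravel() for K,T,l,uv in obs])
    s=least_squares(r,p0,loss='soft_l1');return s.x,r(s.x).reshape(-1,2)
def st():
    s=sensors.state();q=s['tool_rot'];rot=R.from_quat([q[1],q[2],q[3],q[0]])
    return s,np.array(s['tool_pos']),rot.as_matrix()
E
python3 - <<'E'
from h import *
g={n:grab(n,f'pics/{n}1.png') for n in('scene','side')}
K,T=cal('pics/side1.png')
hl=np.array([(-55,40,70),(55,40,70),(55,-40,70),(-55,-40,70),(-43,0,70),(43,26,70),(43,-26,70)])/1e3
uv=np.array([(323.6,206),(360,203.4),(363,221),(327.4,223),(329.4,213.4),(355.2,206.4),(358.4,217)])
print(fit([(K,T,hl,uv)],[.6,-.1,0]))
Ks,Ts=cal('pics/scene1.png')
rl=np.array([(-125,-52,5),(-125,52,5)])/1e3
print(hit(Ks,Ts,[(254.2,262.5),(223.7,278.3)],.005))
# base near-right from side; hand
o=[(Ks,Ts,rl,np.array([(254.2,262.5),(223.7,278.3)])),(Ks,Ts,np.array([(0,34,18),(0,-34,18),(120,52,18)])/1e3,np.array([(205,252),(227.5,242.5),(181,239)]))]
p,e=fit(o,[.7,.3,0]);print(p,e.round(1))
p=place(p,np.array([[.05,0,.045]]));print(p,proj(*cal('pics/side1.png'),p),proj(Ks,Ts,p))
E
```

```text
(array([ 0.57709335, -0.30896473, -0.08619974]), array([[ 0.54376674,  0.05643799],
       [-1.53855562,  0.52378519],
       [ 0.06704708, -1.10557643],
       [-0.10238512, -0.77710149],
       [ 0.13029429,  0.3244903 ],
       [ 0.29030241,  0.45800337],
       [-0.01856728,  0.25003727]]))
[[0.46247073 0.10787612 0.005     ]
 [0.44880102 0.20779589 0.005     ]]
[0.57781529 0.17272327 0.12390895] [[ 1.1  0.1]
 [-0.1  0.4]
 [ 0.6 -0.1]
 [-1.6  0.2]
 [-0.3 -1.9]]
[[0.62743194 0.17890288 0.045     ]] [[326.30198785 140.05001585]] [[206.16008631 232.70103929]]
```

Run:
```python
from h import *
K,T=cal('pics/side1.png')
print(hit(K,T,[(267,191),(305,188),(303,184)],0).round(3))
Ks,Ts=cal('pics/scene1.png')
# scene feet
print(hit(Ks,Ts,[(285,276),(261,252)],0).round(3))
# top block corner triangulation: side (299,157)?, scene top-left corner c1 (660,40)->(275,221.7)
for z in(.08,.1,.12,.14,.16): print(z,hit(K,T,[(281,157),(299,158.5),(299,150),(282,149)],z)[:,:2].round(3).tolist(),hit(Ks,Ts,[(275,221.7),(289,229)],z)[:,:2].round(3).tolist())
s,p,r=st();print(p,r.round(3))
```

```text
[[ 0.364 -0.055  0.   ]
 [ 0.499 -0.062  0.   ]
 [ 0.497 -0.036  0.   ]]
[[0.365 0.064 0.   ]
 [0.502 0.065 0.   ]]
0.08 [[0.429, 0.033], [0.491, 0.011], [0.501, 0.068], [0.44, 0.087]] [[0.512, 0.006], [0.454, -0.007]]
0.1 [[0.425, 0.001], [0.486, -0.02], [0.496, 0.036], [0.436, 0.054]] [[0.484, 0.021], [0.428, 0.008]]
0.12 [[0.422, -0.03], [0.481, -0.051], [0.49, 0.004], [0.433, 0.021]] [[0.456, 0.036], [0.401, 0.024]]
0.14 [[0.418, -0.062], [0.476, -0.082], [0.485, -0.029], [0.429, -0.011]] [[0.428, 0.051], [0.375, 0.039]]
0.16 [[0.415, -0.094], [0.472, -0.114], [0.48, -0.061], [0.425, -0.044]] [[0.4, 0.066], [0.349, 0.055]]
[ 0.25465541 -0.57042458  0.23066873] [[-0.     0.408 -0.913]
 [ 0.001 -0.913 -0.408]
 [-1.    -0.001 -0.   ]]
```

```bash
cat >> h.py <<'E'
def plan(pt,az_deg):
    """print tool-unit deltas to put TCP at pt with tool down and tool y at azimuth"""
    s,p,r=st();a=np.radians(az_deg)
    Rt=np.c_[[0,0,-1],[np.cos(a),np.sin(a),0],np.cross([0,0,-1],[np.cos(a),np.sin(a),0])]
    d=r.T@(np.array(pt)-p)/.025; w=np.degrees(R.from_matrix(r.T@Rt).as_rotvec())/5
    print('xyz',d.round(3),'rot',w.round(3),'t',s['time'],'az',np.degrees(np.arctan2(r[1,1],r[0,1])).round(2),'F',np.round(s['contact_force'],1))
E
python3 -c "
from h import *
plan([.55,-.30,.33],-94.9)"
```

```text
xyz [ -3.966  -5.066 -15.198] rot [5.791e+00 2.000e-03 1.200e-02] t 0.25 az -65.94 F [ 0.2 -0.2 -0.1]
```

drive_tool(series=[{"x": -1.3,"y": -0.3,"z": -0.9,"ax": 0.6},{"x": -2.3,"y": -0.8,"z": -2.4,"ax": 1.6},{"x": -3.2,"y": -1.4,"z": -3.9,"ax": 2.8},{"x": -3.9,"y": -1.8,"z": -5.4,"ax": 4},{"x": -4,"y": -2.3,"z": -7,"ax": 5}])

```text
schema error: expected keys x, y, z, ax, ay, az
```

```bash
python3 -c "
from h import *
plan([.55,-.30,.33],-94.9)"
```

```text
xyz [ -3.966  -5.066 -15.198] rot [5.791e+00 2.000e-03 1.200e-02] t 0.25 az -65.94 F [ 0.2 -0.2 -0.1]
```

All keys are required.

drive_tool(series=[{"x": -1.3,"y": -0.3,"z": -0.9,"ax": 0.6,"ay": 0,"az": 0},{"x": -2.3,"y": -0.8,"z": -2.4,"ax": 1.6,"ay": 0,"az": 0},{"x": -3.2,"y": -1.4,"z": -3.9,"ax": 2.8,"ay": 0,"az": 0},{"x": -3.9,"y": -1.8,"z": -5.4,"ax": 4,"ay": 0,"az": 0},{"x": -4,"y": -2.3,"z": -7,"ax": 5,"ay": 0,"az": 0}])

```text
time: 0.67
tool_pos: [0.3847, -0.4536, 0.3341]
tool_rot: [-0.006, 0.708, -0.01, -0.706]
contact_force: [1.1, -0.1, -0.9]
gripper_width: 0.999
```

```bash
python3 -c "
from h import *
plan([.55,-.30,.33],-94.9)"
```

```text
xyz [ 0.153 -6.294 -6.47 ] rot [ 0.718 -0.039 -0.057] t 0.6667 az -91.31 F [ 1.1 -0.1 -0.9]
```

drive_tool(series=[{"x": 0,"y": -1.2,"z": -1.2,"ax": 0.7,"ay": 0,"az": 0},{"x": 0,"y": -2.3,"z": -2.3,"ax": 0.7,"ay": 0,"az": 0},{"x": 0,"y": -3.5,"z": -3.5,"ax": 0.7,"ay": 0,"az": 0},{"x": 0,"y": -4.6,"z": -4.7,"ax": 0.7,"ay": 0,"az": 0},{"x": 0,"y": -5.6,"z": -5.8,"ax": 0.7,"ay": 0,"az": 0}])

```text
time: 1.08
tool_pos: [0.5322, -0.3138, 0.33]
tool_rot: [-0.027, 0.707, -0.027, -0.706]
contact_force: [-0.1, -0.9, 0.5]
gripper_width: 0.999
```

drive_tool(series=[{"x": 0,"y": 0,"z": 0,"ax": 0,"ay": 0,"az": 0},{"x": 0,"y": 0,"z": 0,"ax": 0,"ay": 0,"az": 0},{"x": 0,"y": 0,"z": 0,"ax": 0,"ay": 0,"az": 0}])

```text
time: 1.33
tool_pos: [0.5307, -0.3159, 0.3297]
tool_rot: [0.027, -0.706, 0.027, 0.707]
contact_force: [1.1, -0.3, -0.2]
gripper_width: 1.0
```

```bash
python3 -c "
from h import *
plan([.55,-.30,.33],-94.9)
grab('wrist','pics/w2.png')"
```

```text
xyz [-0.013 -0.695 -0.722] rot [ 0.095  0.008 -0.002] t 1.3333 az -94.42 F [ 1.1 -0.3 -0.2]
```

View pics/w2.png

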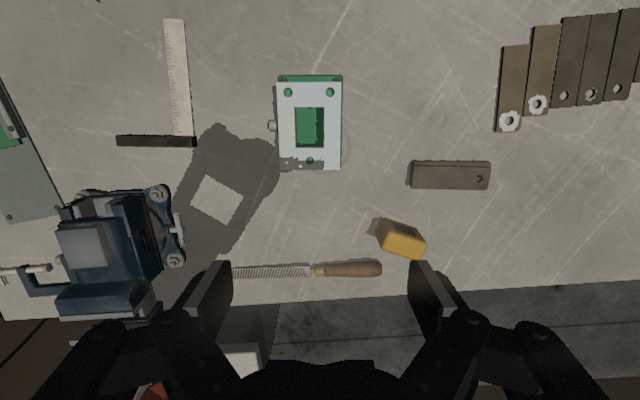

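Run:
```python
import cv2
a=cv2.imread('pics/w2.png')
cv2.imwrite('pics/w2c.png',cv2.resize(a[65:180,260:355],None,fx=5,fy=5,interpolation=cv2.INTER_CUBIC))
```

```text
(no output)
```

View pics/w2c.png

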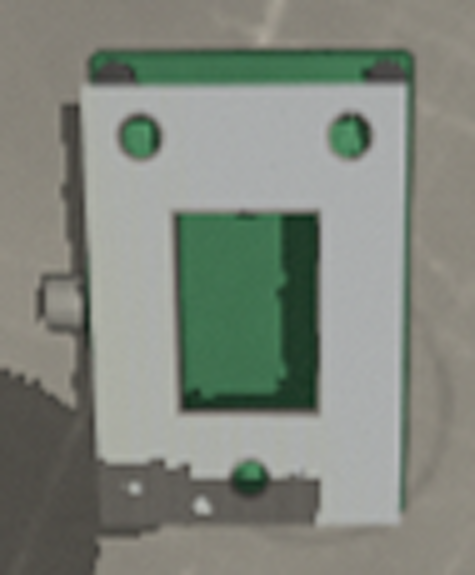

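Run:
```python
from h import *
K,T=cal('pics/w2.png')
c=np.array([(139,136),(349,135),(249,478),(80,85),(409,83),(402,524)],float)
uv=(c+.5)/5-.5+[260,65]
l=np.array([(43,26,70),(43,-26,70),(-43,0,70),(55,40,70),(55,-40,70),(-55,-40,70)])/1e3
p,e=fit([(K,T,l,uv)],[.577,-.309,-.08]);print(p,e.round(2))
p,e=fit([(K,T,l[:3],uv[:3])],[.577,-.309,-.08]);print(p,e.round(2))
plan([.56,.15,.33],-82.9)
```

```text
[ 0.57582483 -0.30547178 -0.07159262] [[ 0.07  0.02]
 [ 0.21 -0.01]
 [ 0.24  0.37]
 [ 0.03 -0.13]
 [-0.28 -0.09]
 [-0.29 -0.12]]
[ 0.5759794  -0.30524105 -0.07306564] [[-0.08 -0.13]
 [ 0.07 -0.09]
 [ 0.01  0.27]]
xyz [-1.2000e-02 -1.8696e+01  2.7600e-01] rot [-2.319e+00  6.000e-03 -1.000e-03] t 1.3833 az -94.5 F [-0.3  1.2  0.6]
```

drive_tool(series=[{"x": 0,"y": -1,"z": 0,"ax": -0.6,"ay": 0,"az": 0},{"x": 0,"y": -2.5,"z": 0,"ax": -1.2,"ay": 0,"az": 0},{"x": 0,"y": -4.1,"z": 0,"ax": -1.8,"ay": 0,"az": 0},{"x": 0,"y": -5.7,"z": 0.1,"ax": -2.3,"ay": 0,"az": 0},{"x": 0,"y": -7.3,"z": 0.1,"ax": -2.3,"ay": 0,"az": 0}])

```text
time: 1.8
tool_pos: [0.5414, -0.1338, 0.3301]
tool_rot: [0.043, 0.706, 0.043, -0.706]
contact_force: [0.7, 0.7, -0.2]
gripper_width: 0.999
```

```bash
python3 -c "
from h import *
plan([.56,.15,.33],-82.9)"
```

```text
xyz [ 1.0000e-03 -1.1181e+01 -2.1060e+00] rot [-0.035 -0.003 -0.003] t 1.8 az -83.07 F [ 0.7  0.7 -0.2]
```

drive_tool(series=[{"x": 0,"y": -1.6,"z": -0.3,"ax": 0,"ay": 0,"az": 0},{"x": 0,"y": -3.2,"z": -0.6,"ax": 0,"ay": 0,"az": 0},{"x": 0,"y": -4.8,"z": -1,"ax": 0,"ay": 0,"az": 0},{"x": 0,"y": -6.4,"z": -1.3,"ax": 0,"ay": 0,"az": 0},{"x": 0,"y": -7.8,"z": -1.6,"ax": 0,"ay": 0,"az": 0}])

```text
time: 2.22
tool_pos: [0.5578, 0.0654, 0.3302]
tool_rot: [0.043, 0.706, 0.043, -0.706]
contact_force: [0.6, -0.1, 0.1]
gripper_width: 0.998
```

drive_tool(series=[{"x": 0,"y": -1.2,"z": -0.2,"ax": 0,"ay": 0,"az": 0},{"x": 0,"y": -2.2,"z": -0.4,"ax": 0,"ay": 0,"az": 0},{"x": 0,"y": -2.9,"z": -0.5,"ax": 0,"ay": 0,"az": 0},{"x": 0,"y": -2.9,"z": -0.5,"ax": 0,"ay": 0,"az": 0},{"x": 0,"y": -2.9,"z": -0.5,"ax": 0,"ay": 0,"az": 0}])

```text
time: 2.63
tool_pos: [0.5617, 0.1374, 0.3299]
tool_rot: [-0.044, -0.706, -0.043, 0.706]
contact_force: [-0.2, 0.8, -0.1]
gripper_width: 1.001
```

```bash
python3 -c "
from h import *
plan([.56,.15,.33],-82.9)
f=grab('wrist','pics/w3.png')"
```

```text
xyz [-0.003 -0.51   0.007] rot [-0.014  0.001 -0.006] t 2.6333 az -82.97 F [-0.2  0.8 -0.1]
```

View pics/w3.png

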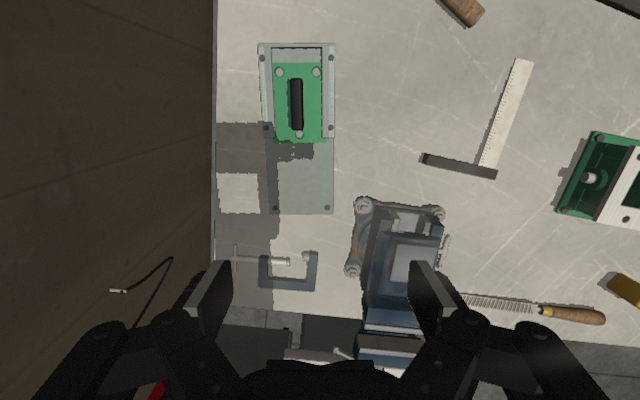

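Run:
```python
import cv2
a=cv2.imread('pics/w3.png')
cv2.imwrite('pics/w3c.png',cv2.resize(a[35:150,245:350],None,fx=5,fy=5,interpolation=cv2.INTER_CUBIC))
cv2.imwrite('pics/w3d.png',cv2.resize(a[135:225,255:345],None,fx=5,fy=5,interpolation=cv2.INTER_CUBIC))
```

```text
(no output)
```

View pics/w3c.png

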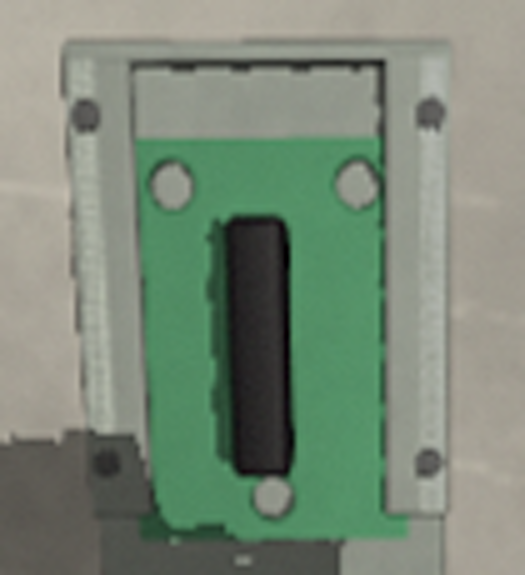

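View pics/w3d.png

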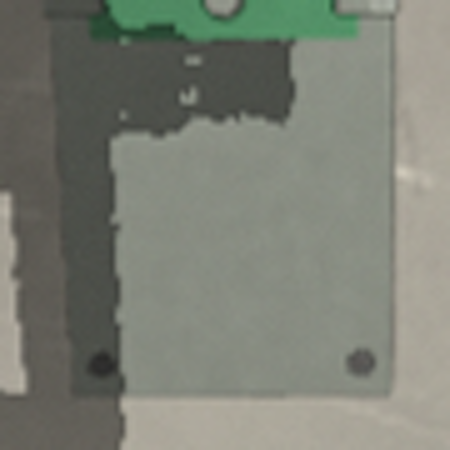

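Run:
```python
from h import *
K,T=cal('pics/w3.png')
m=lambda c,o:(np.array(c,float)+.5)/5-.5+o
uvc=m([(171,185),(357,185),(272,496)],[245,35])
lc=np.array([(43,26,11),(43,-26,11),(-43,0,11)])/1e3
p,e=fit([(K,T,lc,uvc)],[.627,.18,.12]);print('cover',p,e.round(2))
print('bar',hit(K,T,m([(230,218),(286,218),(291,472),(235,475)],[245,35]),.053).round(4).tolist())
print('barpred',place(p,np.array([(33,8,0),(33,-8,0),(-33,-8,0),(-33,8,0)])/1e3).round(4).tolist())
uvr=np.r_[m([(72,395),(391,392)],[255,135]),m([(386,513),(450,42),(65,42)],[245,35])]
lr=np.array([(-125,52,5),(-125,-52,5),(0,-34,18),(125,-52,18),(125,52,18)])/1e3
r,e=fit([(K,T,lr,uvr)],[.577,.173,.12]);print('rack',r,e.round(2))
c,s=np.cos(r[2]),np.sin(r[2]);d=p[:2]-r[:2];print('cover in rack',c*d[0]+s*d[1],-s*d[0]+c*d[1])
plan([p[0],p[1],.12],-90+np.degrees(r[2]))
```

```text
cover [0.62906508 0.17699365 0.12615999] [[-0.11 -0.14]
 [ 0.15 -0.27]
 [-0.04  0.52]]
bar [[0.6602, 0.1871, 0.053], [0.6619, 0.1729, 0.053], [0.5992, 0.165, 0.053], [0.5966, 0.1798, 0.053]]
barpred [[0.6608, 0.1891, 0.0], [0.6628, 0.1732, 0.0], [0.5973, 0.1649, 0.0], [0.5953, 0.1808, 0.0]]
rack [0.58254589 0.17146263 0.12609097] [[ 0.08  0.57]
 [ 0.    0.98]
 [-0.05  0.29]
 [ 0.6  -0.73]
 [-0.62 -0.47]]
cover in rack 0.04684544569514282 -0.0003630123256491277
xyz [ 8.398 -1.275 -2.866] rot [-0.051  0.    -0.007] t 2.6833 az -83.03 F [ 0.2 -0.5  0.1]
```

drive_tool(hand=0.6, series=[{"x": 0.6,"y": -0.4,"z": -0.9,"ax": -0.05,"ay": 0,"az": 0},{"x": 1.8,"y": -0.8,"z": -1.8,"ax": -0.05,"ay": 0,"az": 0},{"x": 3.2,"y": -1.1,"z": -2.5,"ax": -0.05,"ay": 0,"az": 0},{"x": 4.8,"y": -1.27,"z": -2.86,"ax": -0.05,"ay": 0,"az": 0},{"x": 6.2,"y": -1.27,"z": -2.86,"ax": -0.05,"ay": 0,"az": 0}])

```text
time: 3.1
tool_pos: [0.6301, 0.1769, 0.1728]
tool_rot: [0.044, 0.706, 0.044, -0.706]
contact_force: [-0.4, -0.4, 0.3]
gripper_width: 0.598
```

drive_tool(series=[{"x": 1,"y": 0,"z": 0,"ax": 0,"ay": 0,"az": 0},{"x": 1.7,"y": 0,"z": 0,"ax": 0,"ay": 0,"az": 0},{"x": 2.1,"y": 0,"z": 0,"ax": 0,"ay": 0,"az": 0},{"x": 2.1,"y": 0,"z": 0,"ax": 0,"ay": 0,"az": 0},{"x": 2.1,"y": 0,"z": 0,"ax": 0,"ay": 0,"az": 0}])

```text
time: 3.52
tool_pos: [0.6292, 0.1772, 0.123]
tool_rot: [0.044, 0.706, 0.044, -0.706]
contact_force: [-0.5, -0.1, -0.1]
gripper_width: 0.597
```

```bash
python3 -c "
from h import *
plan([.629,.1768,.028],-82.8)
f=grab('wrist','pics/w4.png')"
```

```text
xyz [3.798 0.015 0.012] rot [ 0.002 -0.004 -0.001] t 3.5167 az -82.79 F [-0.5 -0.1 -0.1]
```

View pics/w4.png

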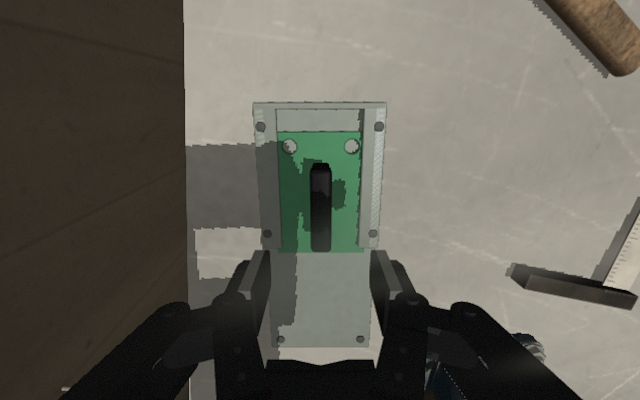

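```bash
python3 -c "
from h import *
K,T=cal('pics/w4.png')
h=hit(K,T,[(310,163),(331,163),(331,250),(310,250)],.053);print(h.round(4),h.mean(0))
print(hit(K,T,[(289.5,146),(351.5,146)],.011))"
```

```text
[[0.6662 0.1892 0.053 ]
 [0.668  0.1746 0.053 ]
 [0.6005 0.1652 0.053 ]
 [0.5985 0.1813 0.053 ]] [0.63330456 0.17754306 0.053     ]
[[0.6692525  0.20781108 0.011     ]
 [0.67569042 0.15708435 0.011     ]]
```

drive_tool(series=[{"x": 1,"y": 0,"z": 0,"ax": 0,"ay": 0,"az": 0},{"x": 2,"y": 0,"z": 0,"ax": 0,"ay": 0,"az": 0},{"x": 3,"y": 0,"z": 0,"ax": 0,"ay": 0,"az": 0},{"x": 3.5,"y": 0,"z": 0,"ax": 0,"ay": 0,"az": 0},{"x": 3.75,"y": 0,"z": 0,"ax": 0,"ay": 0,"az": 0}])

```text
time: 3.98
tool_pos: [0.6285, 0.1781, 0.028]
tool_rot: [-0.045, -0.705, -0.045, 0.706]
contact_force: [-0.2, -0.3, 0.2]
gripper_width: 0.595
```

drive_tool(series=[{"x": 0,"y": 0,"z": 0,"ax": 0,"ay": 0,"az": 0},{"x": 0,"y": 0,"z": 0,"ax": 0,"ay": 0,"az": 0}])

```text
time: 4.15
tool_pos: [0.63, 0.1786, 0.0305]
tool_rot: [0.045, 0.707, 0.045, -0.705]
contact_force: [0.5, -0.6, 0.2]
gripper_width: 0.599
```

```bash
python3 -c "
from h import *
plan([.629,.1768,.028],-82.8)
f=grab('wrist','pics/w5.png')
f=grab('side','pics/s5.png');cv2.imwrite('pics/s5c.png',cv2.resize(f['img'][90:210,240:400],None,fx=5,fy=5))"
```

```text
xyz [0.098 0.065 0.05 ] rot [ 0.02  -0.029  0.001] t 4.15 az -82.7 F [ 0.5 -0.6  0.2]
```

View pics/w5.png

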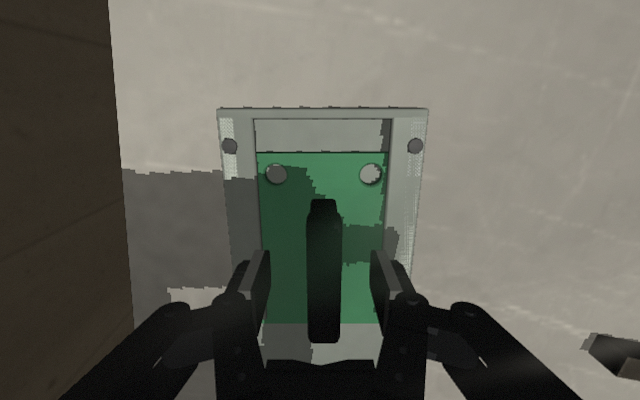

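View pics/s5c.png

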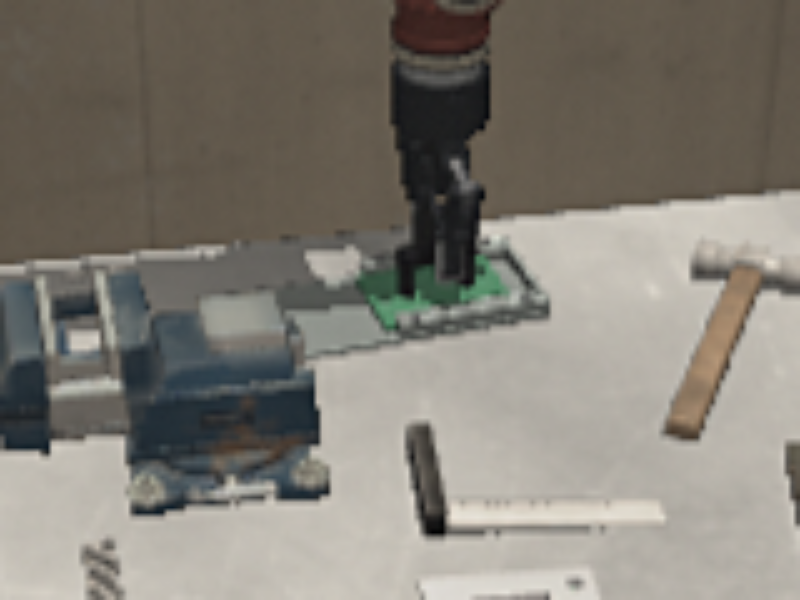

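drive_tool(hand=0, series=[{"x": 0.06,"y": 0.06,"z": 0,"ax": 0,"ay": 0,"az": 0},{"x": 0.06,"y": 0.06,"z": 0,"ax": 0,"ay": 0,"az": 0},{"x": 0.06,"y": 0.06,"z": 0,"ax": 0,"ay": 0,"az": 0},{"x": 0.06,"y": 0.06,"z": 0,"ax": 0,"ay": 0,"az": 0},{"x": 0.06,"y": 0.06,"z": 0,"ax": 0,"ay": 0,"az": 0}])

```text
time: 4.67
tool_pos: [0.6296, 0.1769, 0.0281]
tool_rot: [0.045, 0.706, 0.045, -0.705]
contact_force: [-0.5, -1.3, 3.0]
gripper_width: 0.175
```

drive_tool(series=[{"x": 0,"y": 0,"z": 0,"ax": 0,"ay": 0,"az": 0},{"x": 0,"y": 0,"z": 0,"ax": 0,"ay": 0,"az": 0},{"x": 0,"y": 0,"z": 0,"ax": 0,"ay": 0,"az": 0}])

```text
time: 4.92
tool_pos: [0.6295, 0.1769, 0.028]
tool_rot: [0.045, 0.706, 0.045, -0.705]
contact_force: [-1.5, -1.0, 4.9]
gripper_width: 0.175
```

```bash
python3 -c "
from h import *
plan([.629,.1768,.028],-82.8)
s,p,r=st();print(p,s['gripper_width'],s['ft_torque'],r.round(3))
f=grab('wrist','pics/w6.png')"
```

```text
xyz [0.001 0.001 0.021] rot [ 0.021 -0.013 -0.002] t 4.9167 az -82.7 F [-1.5 -1.   4.9]
[0.62953003 0.1768822  0.0280276 ] 0.17497723631318574 [-0.20601561  0.14494134  0.06233282] [[ 0.001  0.127 -0.992]
 [-0.    -0.992 -0.127]
 [-1.     0.    -0.001]]
```

View pics/w6.png

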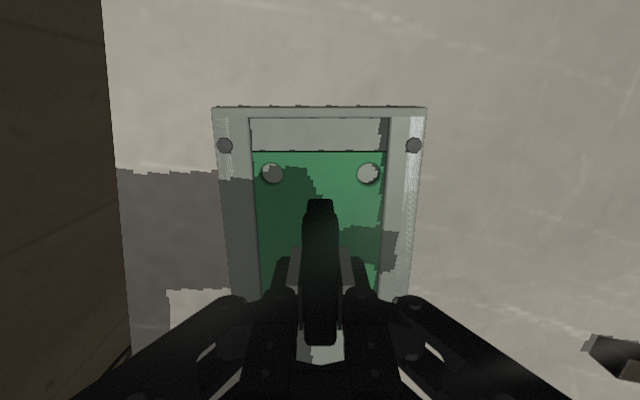

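drive_tool(series=[{"x": -0.02,"y": 0,"z": 0.15,"ax": 0,"ay": 0,"az": 0},{"x": -0.03,"y": 0,"z": 0.4,"ax": 0,"ay": 0,"az": 0},{"x": -0.03,"y": 0,"z": 0.7,"ax": 0,"ay": 0,"az": 0},{"x": -0.03,"y": 0,"z": 1,"ax": 0,"ay": 0,"az": 0},{"x": -0.03,"y": 0,"z": 1.3,"ax": 0,"ay": 0,"az": 0}])

```text
time: 5.38
tool_pos: [0.5961, 0.1728, 0.0281]
tool_rot: [0.045, 0.706, 0.045, -0.705]
contact_force: [2.5, 0.2, 1.9]
gripper_width: 0.171
```

```bash
python3 -c "
from h import *
plan([.5095,.1616,.029],-82.8)
s,p,r=st();print(p,s['gripper_width'],s['ft_torque'],r.round(3))
f=grab('wrist','pics/w7.png')"
```

```text
xyz [-0.04   0.004  3.493] rot [ 0.021 -0.008  0.002] t 5.3833 az -82.69 F [2.5 0.2 1.9]
[0.5960999  0.17280169 0.02805212] 0.1708778277309955 [ 0.04966751 -0.40598865 -0.01866548] [[ 0.001  0.127 -0.992]
 [ 0.    -0.992 -0.127]
 [-1.    -0.    -0.001]]
```

View pics/w7.png

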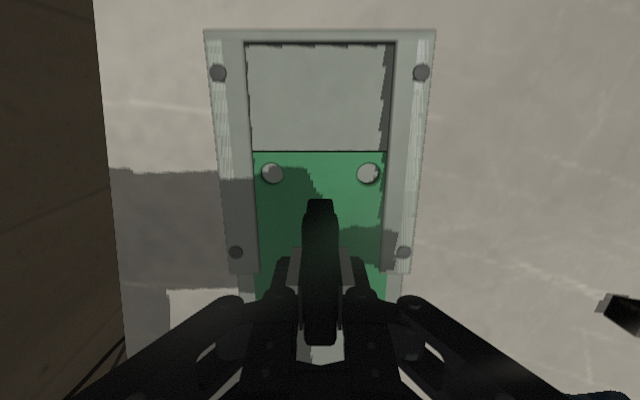

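The cover is sliding with the gripper: the cover's hole positions (272,173)/(368,173) are unchanged in the wrist image while the rack moved. Forces are small, so I continue.

drive_tool(series=[{"x": 0,"y": 0,"z": 0.35,"ax": 0,"ay": 0,"az": 0},{"x": 0,"y": 0,"z": 0.7,"ax": 0,"ay": 0,"az": 0},{"x": 0,"y": 0,"z": 1.05,"ax": 0,"ay": 0,"az": 0},{"x": 0,"y": 0,"z": 1.4,"ax": 0,"ay": 0,"az": 0},{"x": 0,"y": 0,"z": 1.75,"ax": 0,"ay": 0,"az": 0}])

```text
time: 5.85
tool_pos: [0.5525, 0.1672, 0.0281]
tool_rot: [0.045, 0.706, 0.045, -0.706]
contact_force: [4.4, 0.5, 1.5]
gripper_width: 0.173
```

drive_tool(series=[{"x": 0,"y": 0,"z": 0.35,"ax": 0,"ay": 0,"az": 0},{"x": 0,"y": 0,"z": 0.7,"ax": 0,"ay": 0,"az": 0},{"x": 0,"y": 0,"z": 1.05,"ax": 0,"ay": 0,"az": 0},{"x": 0,"y": 0,"z": 1.4,"ax": 0,"ay": 0,"az": 0},{"x": 0,"y": 0,"z": 1.75,"ax": 0,"ay": 0,"az": 0}])

```text
time: 6.27
tool_pos: [0.5092, 0.1616, 0.028]
tool_rot: [0.045, 0.706, 0.045, -0.706]
contact_force: [4.9, 1.1, 3.9]
gripper_width: 0.172
```

drive_tool(series=[{"x": 0,"y": 0,"z": 0.1,"ax": 0,"ay": 0,"az": 0},{"x": 0,"y": 0,"z": 0.1,"ax": 0,"ay": 0,"az": 0},{"x": 0,"y": 0,"z": 0.1,"ax": 0,"ay": 0,"az": 0}])

```text
time: 6.52
tool_pos: [0.5061, 0.1612, 0.028]
tool_rot: [-0.045, -0.704, -0.045, 0.707]
contact_force: [-3.1, -0.9, 6.9]
gripper_width: 0.174
```

```bash
python3 -c "
from h import *
plan([.5095,.1616,.029],-82.8)
s,p,r=st();print(p,s['gripper_width'],s['ft_torque'],r.round(3))
f=grab('wrist','pics/w8.png');f=grab('scene','pics/sc8.png');cv2.imwrite('pics/sc8c.png',cv2.resize(f['img'][200:310,160:300],None,fx=5,fy=5))"
```

```text
xyz [-0.041  0.001 -0.137] rot [ 0.022  0.038 -0.001] t 6.5167 az -82.69 F [-3.1 -0.9  6.9]
[0.50609147 0.16119643 0.02799619] 0.17405303323676524 [-0.10327978  0.35167049 -0.01037918] [[-0.003  0.127 -0.992]
 [-0.    -0.992 -0.127]
 [-1.     0.     0.003]]
```

View pics/w8.png

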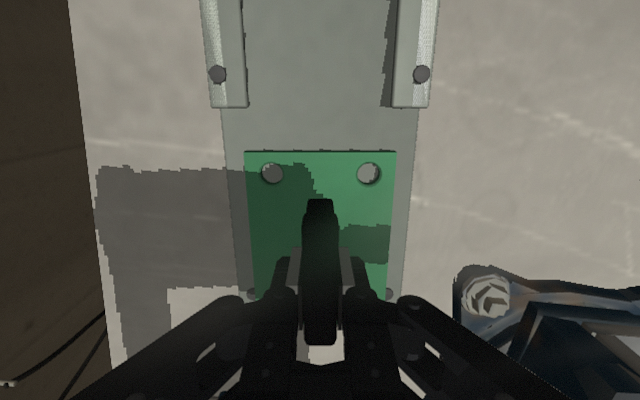

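View pics/sc8c.png

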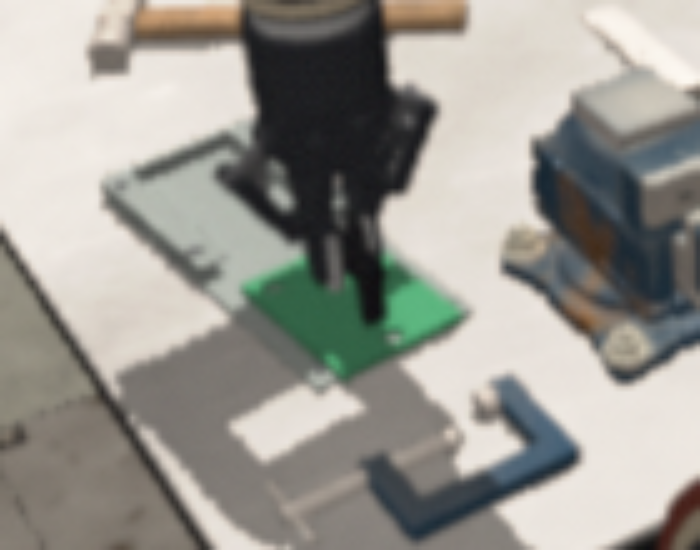

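drive_tool(series=[{"x": -0.15,"y": 0,"z": 0,"ax": 0,"ay": 0,"az": 0},{"x": -0.4,"y": 0,"z": 0,"ax": 0,"ay": 0,"az": 0},{"x": -0.8,"y": 0,"z": 0,"ax": 0,"ay": 0,"az": 0},{"x": -1.3,"y": 0,"z": 0,"ax": 0,"ay": 0,"az": 0},{"x": -1.9,"y": 0,"z": 0,"ax": 0,"ay": 0,"az": 0}])

```text
time: 7.03
tool_pos: [0.5064, 0.1612, 0.0755]
tool_rot: [-0.045, -0.705, -0.045, 0.707]
contact_force: [-0.5, 0.4, -2.8]
gripper_width: 0.171
```

drive_tool(series=[{"x": -0.7,"y": 0,"z": 0,"ax": 0,"ay": 0,"az": 0},{"x": -1.5,"y": 0,"z": 0,"ax": 0,"ay": 0,"az": 0},{"x": -2.3,"y": 0,"z": 0,"ax": 0,"ay": 0,"az": 0},{"x": -3.2,"y": 0,"z": 0,"ax": 0,"ay": 0,"az": 0},{"x": -4.1,"y": 0,"z": 0,"ax": 0,"ay": 0,"az": 0}])

```text
time: 7.45
tool_pos: [0.5069, 0.1613, 0.1796]
tool_rot: [-0.045, -0.706, -0.045, 0.706]
contact_force: [-0.7, 0.3, -3.0]
gripper_width: 0.172
```

drive_tool(series=[{"x": -0.8,"y": 0,"z": 0,"ax": 0,"ay": 0,"az": 0},{"x": -1.4,"y": 0,"z": 0,"ax": 0,"ay": 0,"az": 0},{"x": -1.8,"y": 0,"z": 0,"ax": 0,"ay": 0,"az": 0},{"x": -2,"y": 0,"z": 0,"ax": 0,"ay": 0,"az": 0},{"x": -2,"y": 0,"z": 0,"ax": 0,"ay": 0,"az": 0}])

```text
time: 7.87
tool_pos: [0.5079, 0.1614, 0.2294]
tool_rot: [0.045, 0.706, 0.045, -0.705]
contact_force: [0.8, -0.2, -2.7]
gripper_width: 0.171
```

drive_tool(series=[{"x": 0,"y": 0,"z": 0,"ax": 0,"ay": 0,"az": 0},{"x": 0,"y": 0,"z": 0,"ax": 0,"ay": 0,"az": 0},{"x": 0,"y": 0,"z": 0,"ax": 0,"ay": 0,"az": 0}])

```text
time: 8.12
tool_pos: [0.5067, 0.1612, 0.2263]
tool_rot: [-0.045, -0.705, -0.045, 0.707]
contact_force: [-0.3, -0.8, -2.4]
gripper_width: 0.176
```

```bash
python3 -c "
from h import *
s,p,r=st();print(p,s['gripper_width'],s['contact_force'],s['ft_torque'],r.round(3))
f=grab('wrist','pics/w9.png');f=grab('side','pics/s9.png');cv2.imwrite('pics/s9c.png',cv2.resize(f['img'][30:180,220:380],None,fx=4,fy=4))"
```

```text
[0.50668541 0.16120529 0.22632464] 0.1758616581758081 [-0.29524414 -0.80322181 -2.35372531] [ 0.02059471 -0.05136993  0.00493063] [[-0.003  0.127 -0.992]
 [-0.    -0.992 -0.127]
 [-1.     0.     0.003]]
```

View pics/w9.png

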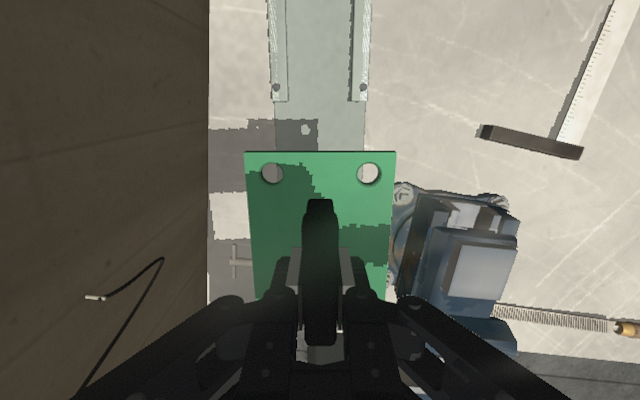

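View pics/s9c.png

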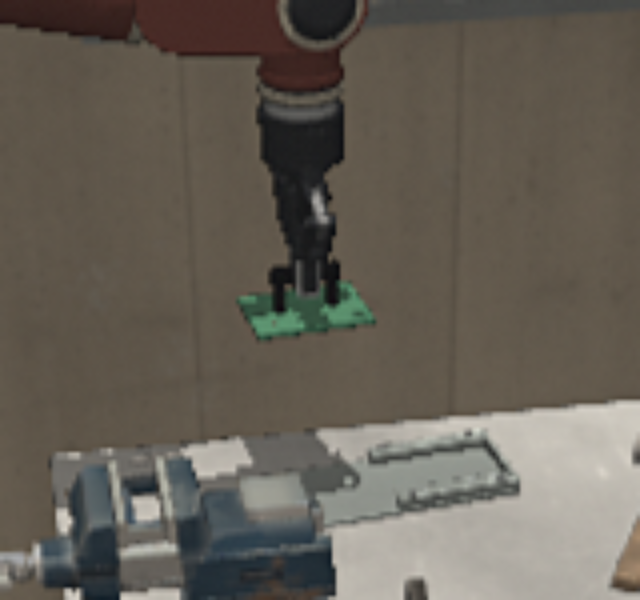

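Run:
```python
import cv2
a=cv2.imread('pics/w9.png')
cv2.imwrite('pics/w9c.png',cv2.resize(a[140:240,235:405],None,fx=4.5,fy=4.5,interpolation=cv2.INTER_CUBIC))
```

```text
(no output)
```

View pics/w9c.png

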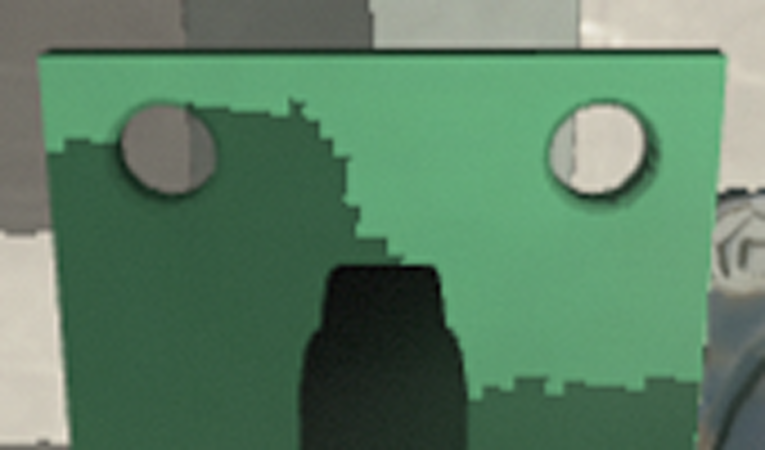

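```bash
cat >> h.py <<'E'
def coverfit(fn,uv,pts,p,r,p0=(0,0,0,0)):
    K,T=cal(fn); Tt=np.eye(4);Tt[:3,:3]=r;Tt[:3,3]=p
    Tc=np.linalg.inv(Tt)@T  # cam in tool
    # cover frame in tool: x=-toolz, y=-tooly, z=-toolx (nominal)
    B=np.array([[0,0,-1],[0,-1,0],[-1,0,0]],float)
    def pos(q): # q: cx,cy(in cover axes),h underside below TCP, yaw
        L=pts@R.from_euler('z',q[3]).as_matrix().T+[q[0],q[1],-q[2]]
        return L@B.T
    return Tc,pos
E
python3 - <<'E'
from h import *
s,p,r=st()
uv=(np.array([(167,151),(604,152),(40,55),(726,55)],float)+.5)/4.5-.5+[235,140]
pts=np.array([(43,26,6),(43,-26,6),(55,40,6),(55,-40,6)])/1e3
Tc,pos=coverfit('pics/w9.png',uv,pts,p,r);K,_=cal('pics/w9.png')
print(np.round(Tc,4).tolist())
f=lambda q:(proj(K,Tc,pos(q))-uv).ravel()
o=least_squares(f,[0,0,.023,0]);print(o.x,f(o.x).round(2))
f2=lambda q:f([q[0],q[1],.023,q[2]]);o=least_squares(f2,[0,0,0]);print(o.x,f2(o.x).round(2))
E
```

```text
[[0.0001, -0.3226, 0.9465, -0.1416], [1.0, 0.0004, 0.0001, -0.0003], [-0.0004, 0.9465, 0.3226, -0.0827], [0.0, 0.0, 0.0, 1.0]]
[-0.00013057  0.00019653  0.02512487  0.00038404] [-0.1   0.53 -0.46  0.31  0.29 -0.41  0.27 -0.41]
[0.00028111 0.00019828 0.0003799 ] [-0.74  0.74  0.17  0.52 -0.74 -0.49  1.3  -0.5 ]
```

```bash
python3 -c "
from h import *
plan([.576,-.3053,.235],-94.13)"
```

```text
xyz [-0.329 18.862 -0.368] rot [ 2.287  0.023 -0.003] t 8.2167 az -82.7 F [-0.4 -0.4 -2.3]
```

drive_tool(series=[{"x": -0.05,"y": 0.25,"z": 0,"ax": 0.05,"ay": 0,"az": 0},{"x": -0.1,"y": 0.8,"z": 0,"ax": 0.15,"ay": 0,"az": 0},{"x": -0.2,"y": 1.7,"z": 0,"ax": 0.3,"ay": 0,"az": 0},{"x": -0.3,"y": 2.8,"z": -0.05,"ax": 0.45,"ay": 0,"az": 0},{"x": -0.33,"y": 4,"z": -0.05,"ax": 0.6,"ay": 0.02,"az": 0}])

```text
time: 8.63
tool_pos: [0.5216, 0.0614, 0.2366]
tool_rot: [0.027, 0.707, 0.027, -0.706]
contact_force: [0.6, -0.4, -2.9]
gripper_width: 0.173
```

```bash
python3 -c "
from h import *
plan([.576,-.3053,.235],-94.13)"
```

```text
xyz [ 0.067 14.792 -1.057] rot [ 1.694e+00 -2.800e-02  1.000e-03] t 8.6333 az -85.66 F [ 0.6 -0.4 -2.9]
```

drive_tool(series=[{"x": 0,"y": 1.2,"z": 0,"ax": 0.15,"ay": 0,"az": 0},{"x": 0,"y": 2.4,"z": -0.1,"ax": 0.3,"ay": 0,"az": 0},{"x": 0,"y": 3.6,"z": -0.2,"ax": 0.45,"ay": 0,"az": 0},{"x": 0,"y": 4.8,"z": -0.3,"ax": 0.6,"ay": 0,"az": 0},{"x": 0,"y": 6,"z": -0.4,"ax": 0.75,"ay": 0,"az": 0}])

```text
time: 9.05
tool_pos: [0.5425, -0.0885, 0.2361]
tool_rot: [0.003, 0.708, 0.003, -0.707]
contact_force: [0.5, 1.1, -2.1]
gripper_width: 0.175
```

```bash
python3 -c "
from h import *
plan([.576,-.3053,.235],-94.13)"
```

```text
xyz [ 0.048  8.685 -1.268] rot [ 0.924 -0.019  0.001] t 9.05 az -89.51 F [ 0.5  1.1 -2.1]
```

drive_tool(series=[{"x": 0,"y": 1.2,"z": -0.1,"ax": 0.2,"ay": 0,"az": 0},{"x": 0,"y": 2.4,"z": -0.3,"ax": 0.4,"ay": 0,"az": 0},{"x": 0,"y": 3.6,"z": -0.5,"ax": 0.6,"ay": 0,"az": 0},{"x": 0,"y": 4.7,"z": -0.7,"ax": 0.8,"ay": 0,"az": 0},{"x": 0,"y": 5.7,"z": -0.8,"ax": 0.9,"ay": 0,"az": 0}])

```text
time: 9.47
tool_pos: [0.5639, -0.2311, 0.2359]
tool_rot: [-0.025, 0.707, -0.025, -0.706]
contact_force: [-0.6, 0.3, -3.6]
gripper_width: 0.175
```

```bash
python3 -c "
from h import *
plan([.576,-.3053,.235],-94.13)"
```

```text
xyz [ 0.039  2.925 -0.692] rot [ 0.016 -0.017  0.001] t 9.4667 az -94.05 F [-0.6  0.3 -3.6]
```

drive_tool(series=[{"x": 0,"y": 0.9,"z": -0.2,"ax": 0,"ay": 0,"az": 0},{"x": 0,"y": 1.7,"z": -0.4,"ax": 0,"ay": 0,"az": 0},{"x": 0,"y": 2.3,"z": -0.6,"ax": 0,"ay": 0,"az": 0},{"x": 0,"y": 2.7,"z": -0.7,"ax": 0,"ay": 0,"az": 0},{"x": 0,"y": 2.8,"z": -0.7,"ax": 0,"ay": 0,"az": 0}])

```text
time: 9.88
tool_pos: [0.5764, -0.3017, 0.2358]
tool_rot: [-0.025, 0.707, -0.025, -0.706]
contact_force: [-0.5, -1.0, -3.3]
gripper_width: 0.172
```

drive_tool(series=[{"x": 0,"y": 0,"z": 0,"ax": 0,"ay": 0,"az": 0},{"x": 0,"y": 0,"z": 0,"ax": 0,"ay": 0,"az": 0},{"x": 0,"y": 0,"z": 0,"ax": 0,"ay": 0,"az": 0}])

```text
time: 10.13
tool_pos: [0.5766, -0.2989, 0.2362]
tool_rot: [-0.024, 0.707, -0.024, -0.706]
contact_force: [-1.7, -0.8, -2.9]
gripper_width: 0.175
```

```bash
python3 -c "
from h import *
plan([.576,-.3053,.13],-94.13)
plan([.576,-.3053,.13],-94.13)
s,p,r=st();print(p,r.round(4))
f=grab('wrist','pics/w10.png');f=grab('side','pics/s10.png');cv2.imwrite('pics/s10c.png',cv2.resize(f['img'][110:260,265:425],None,fx=4,fy=4))"
```

```text
xyz [4.248 0.26  0.012] rot [ 0.047 -0.017  0.008] t 10.1333 az -93.9 F [-1.7 -0.8 -2.9]
xyz [4.248 0.26  0.012] rot [ 0.047 -0.017  0.008] t 10.1333 az -93.9 F [-1.7 -0.8 -2.9]
[ 0.57657241 -0.29889803  0.23620374] [[ 1.600e-03 -6.800e-02 -9.977e-01]
 [ 6.000e-04 -9.977e-01  6.800e-02]
 [-1.000e+00 -7.000e-04 -1.500e-03]]
```

View pics/w10.png

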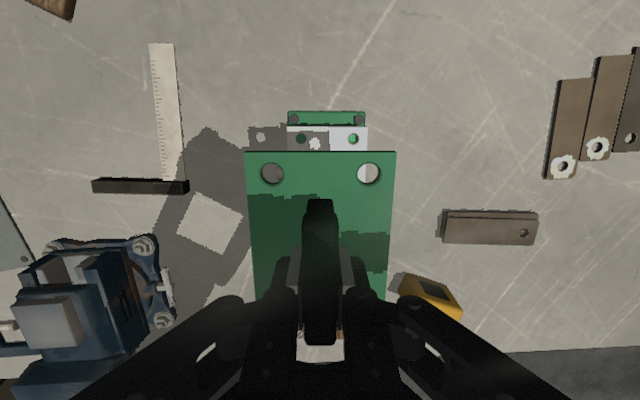

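View pics/s10c.png

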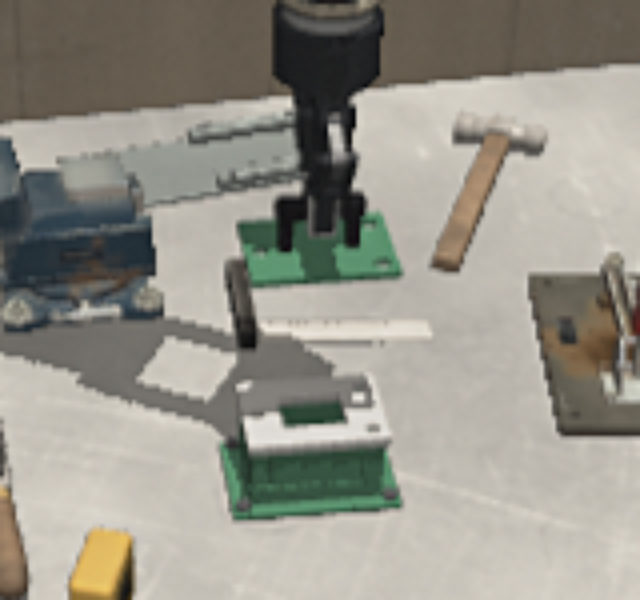

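Run:
```python
import cv2
a=cv2.imread('pics/w10.png')
cv2.imwrite('pics/w10c.png',cv2.resize(a[105:190,240:400],None,fx=5,fy=5,interpolation=cv2.INTER_CUBIC))
```

```text
(no output)
```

View pics/w10c.png

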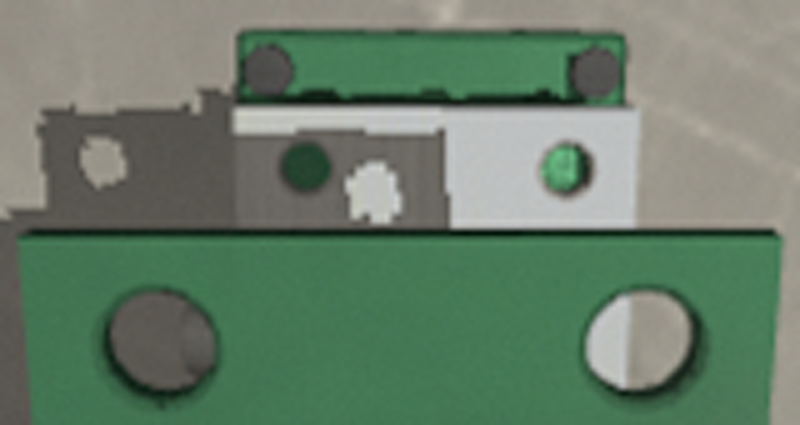

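Run:
```python
from h import *
K,T=cal('pics/w10.png')
uv=(np.array([(306,167),(567,167),(234,106),(639,108)],float)+.5)/5-.5+[240,105]
l=np.array([(43,26,70),(43,-26,70),(55,40,70),(55,-40,70)])/1e3
print(fit([(K,T,l,uv)],[.577,-.309,-.08]))
K2,T2=cal('pics/w2.png')
c=np.array([(139,136),(349,135),(249,478),(80,85),(409,83),(402,524)],float)
uv2=(c+.5)/5-.5+[260,65]
l2=np.array([(43,26,70),(43,-26,70),(-43,0,70),(55,40,70),(55,-40,70),(-55,-40,70)])/1e3
p,e=fit([(K,T,l,uv),(K2,T2,l2,uv2)],[.577,-.309,-.08]);print(p,e.round(2))
# cover by side cam s10 : check x/height
```

```text
(array([ 0.57617808, -0.30534147, -0.07074096]), array([[-0.14537915,  0.11757894],
       [ 0.02478097,  0.28840402],
       [-0.23246227, -0.11578602],
       [ 0.36635366, -0.24814012]]))
[ 0.57600043 -0.30540266 -0.07104521] [[-0.06  0.29]
 [ 0.11  0.47]
 [-0.14  0.05]
 [ 0.45 -0.05]
 [-0.02 -0.11]
 [ 0.13 -0.17]
 [ 0.2   0.24]
 [-0.07 -0.26]
 [-0.36 -0.26]
 [-0.33 -0.26]]
```

drive_tool(series=[{"x": 0.3,"y": 0.1,"z": 0,"ax": 0.03,"ay": 0,"az": 0},{"x": 1,"y": 0.2,"z": 0,"ax": 0.03,"ay": 0,"az": 0},{"x": 1.9,"y": 0.26,"z": 0,"ax": 0.03,"ay": 0,"az": 0},{"x": 2.7,"y": 0.26,"z": 0.01,"ax": 0.03,"ay": 0,"az": 0},{"x": 3.4,"y": 0.26,"z": 0.01,"ax": 0.03,"ay": 0,"az": 0}])

```text
time: 10.65
tool_pos: [0.5755, -0.3058, 0.1491]
tool_rot: [-0.026, 0.707, -0.025, -0.707]
contact_force: [-0.8, 0.3, -3.9]
gripper_width: 0.177
```

drive_tool(series=[{"x": 0.4,"y": 0,"z": 0,"ax": 0,"ay": 0,"az": 0},{"x": 0.6,"y": 0,"z": 0,"ax": 0,"ay": 0,"az": 0},{"x": 0.7,"y": 0,"z": 0,"ax": 0,"ay": 0,"az": 0},{"x": 0.7,"y": 0,"z": 0,"ax": 0,"ay": 0,"az": 0},{"x": 0.7,"y": 0,"z": 0,"ax": 0,"ay": 0,"az": 0}])

```text
time: 11.07
tool_pos: [0.5768, -0.3067, 0.1351]
tool_rot: [-0.025, 0.708, -0.026, -0.705]
contact_force: [0.6, 0.4, -3.3]
gripper_width: 0.174
```

```bash
python3 -c "
from h import *
plan([.576,-.3054,.110],-94.07)
s,p,r=st();print(p,r.round(4))
f=grab('wrist','pics/w11.png');cv2.imwrite('pics/w11c.png',cv2.resize(f['img'][130:250,235:405],None,fx=4.5,fy=4.5,interpolation=2));f=grab('side','pics/s11.png');cv2.imwrite('pics/s11c.png',cv2.resize(f['img'][150:250,285:405],None,fx=6,fy=6,interpolation=2))
plan([.576,-.3054,.110],-94.07)"
```

```text
xyz [ 1.004 -0.052  0.04 ] rot [-0.005 -0.042 -0.009] t 11.0667 az -94.1 F [ 0.6  0.4 -3.3]
[ 0.57682545 -0.30674769  0.1351161 ] [[ 3.600e-03 -7.140e-02 -9.974e-01]
 [-1.100e-03 -9.974e-01  7.140e-02]
 [-1.000e+00  8.000e-04 -3.600e-03]]
xyz [ 1.016 -0.056  0.045] rot [-0.005 -0.047 -0.012] t 11.1667 az -94.1 F [ 0.2  0.2 -3.1]
```

View pics/w11c.png

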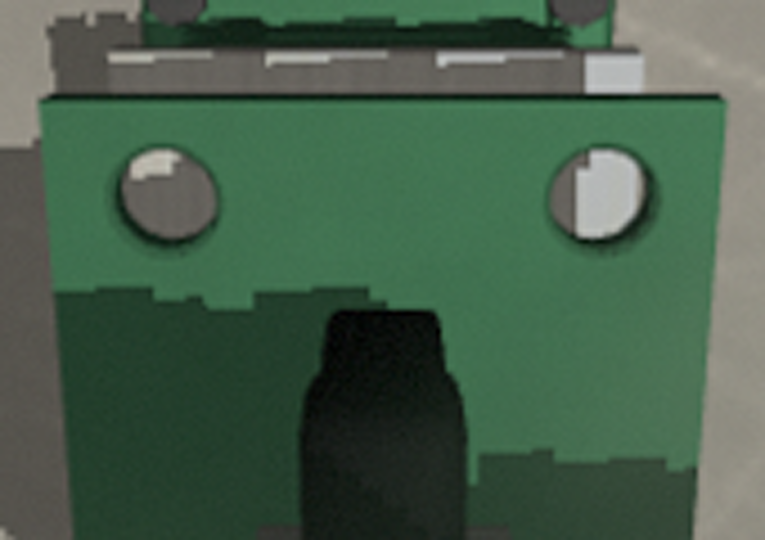

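View pics/s11c.png

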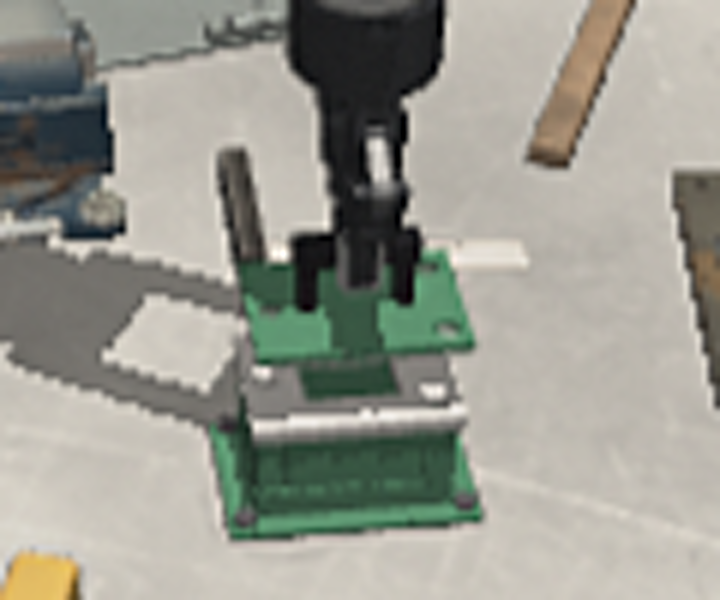

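drive_tool(series=[{"x": 0.2,"y": 0,"z": 0,"ax": 0,"ay": 0,"az": 0},{"x": 0.5,"y": -0.02,"z": 0.02,"ax": 0,"ay": -0.03,"az": 0},{"x": 0.8,"y": -0.03,"z": 0.02,"ax": 0,"ay": -0.03,"az": 0},{"x": 0.95,"y": -0.03,"z": 0.02,"ax": 0,"ay": -0.03,"az": 0},{"x": 0.95,"y": -0.03,"z": 0.02,"ax": 0,"ay": -0.03,"az": 0}])

```text
time: 11.58
tool_pos: [0.5746, -0.3047, 0.1075]
tool_rot: [0.026, -0.705, 0.024, 0.708]
contact_force: [-0.8, 1.2, -3.2]
gripper_width: 0.171
```

drive_tool(series=[{"x": 0,"y": 0,"z": 0,"ax": 0,"ay": 0,"az": 0},{"x": 0,"y": 0,"z": 0,"ax": 0,"ay": 0,"az": 0},{"x": 0,"y": 0,"z": 0,"ax": 0,"ay": 0,"az": 0},{"x": 0,"y": 0,"z": 0,"ax": 0,"ay": 0,"az": 0},{"x": 0,"y": 0,"z": 0,"ax": 0,"ay": 0,"az": 0}])

```text
time: 12.0
tool_pos: [0.5759, -0.3057, 0.1104]
tool_rot: [0.025, -0.707, 0.025, 0.707]
contact_force: [0.9, -1.7, -2.5]
gripper_width: 0.17
```

```bash
python3 -c "
from h import *
for i in range(4):
  s,p,r=st();print(p.round(4),r[:,0].round(4),np.round(s['joint_vel'],3))
  f=grab('side')
plan([.576,-.3054,.110],-94.07)
f=grab('wrist','pics/w12.png');cv2.imwrite('pics/w12c.png',cv2.resize(f['img'][130:250,235:405],None,fx=4.5,fy=4.5,interpolation=2));f=grab('side','pics/s12.png');cv2.imwrite('pics/s12c.png',cv2.resize(f['img'][170:250,300:400],None,fx=7,fy=7,interpolation=2))
f=grab('scene','pics/sc12.png')"
```

```text
[ 0.5759 -0.3057  0.1104] [-3.e-04 -0.e+00 -1.e+00] [-0.001  0.001  0.002 -0.001  0.001 -0.001]
[ 0.5759 -0.3056  0.1103] [-4.e-04  0.e+00 -1.e+00] [-0.002  0.002  0.003  0.001 -0.002  0.001]
[ 0.5759 -0.3056  0.1102] [-5.e-04  1.e-04 -1.e+00] [ 0.     0.     0.002 -0.001  0.    -0.001]
[ 0.5758 -0.3056  0.1102] [-6.e-04  2.e-04 -1.e+00] [ 0.001  0.001  0.    -0.    -0.001  0.002]
xyz [ 0.005 -0.006 -0.009] rot [-0.005  0.008  0.002] t 12.2 az -94.1 F [ 0.6  0.1 -2.6]
```

View pics/w12c.png

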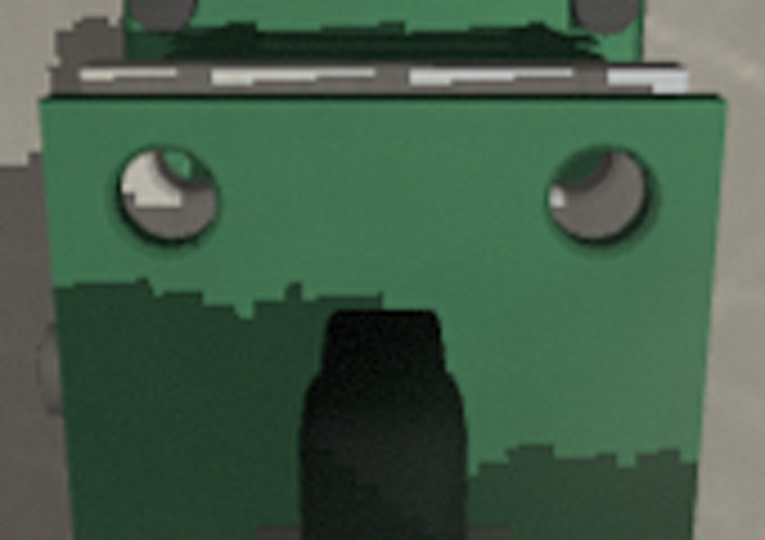

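View pics/s12c.png

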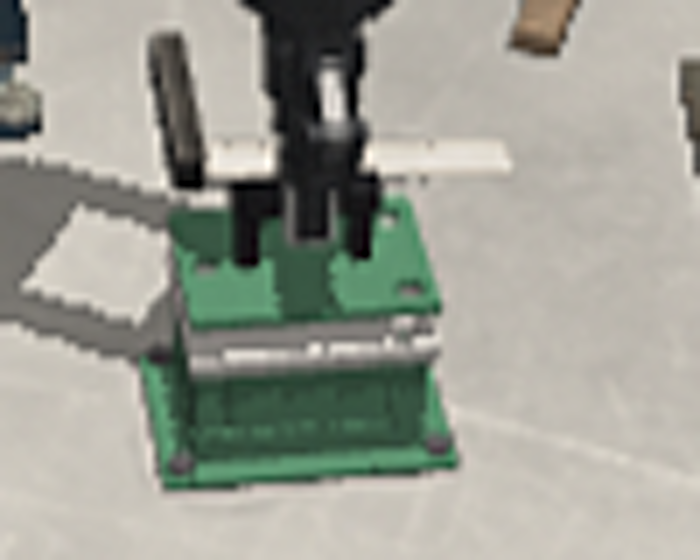

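View pics/sc12.png

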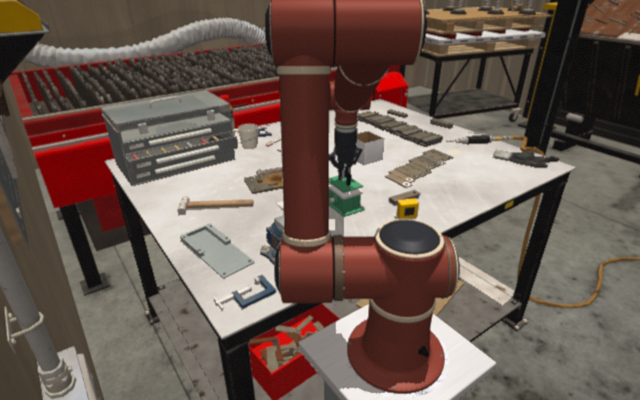

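```bash
cat > ov.py <<'E'
from h import *
import sys
def ov(fn,out,box,f,p,r,h=.023,off=(0,0,0),hp=(.5760,-.3054,-.0710)):
    K,T=cal(fn);a=cv2.imread(fn);x0,y0,x1,y1=box
    im=cv2.resize(a[y0:y1,x0:x1],None,fx=f,fy=f,interpolation=2)
    yaw=np.arctan2(r[1,1],r[0,1])+np.pi/2
    zc=p[2]-h; pc=(p[0],p[1],yaw)
    t=np.linspace(0,2*np.pi,40)
    def draw(P,col):
        u=((proj(K,T,P)-[x0,y0]+.5)*f-.5).round().astype(int);cv2.polylines(im,[u],True,col,1)
    for hx,hy in((-43,0),(43,26),(43,-26)):
        for z,rad,pp,col in((.07,5,hp,(0,0,255)),(zc+.006,6,pc,(255,0,0)),(zc,6,pc,(255,255,0))):
            L=np.c_[(hx+off[0]*(pp is pc)+rad*np.cos(t))/1e3,(hy+off[1]*(pp is pc)+rad*np.sin(t))/1e3,np.full(40,z)];draw(place(pp,L),col)
    for z,pp,col in((.07,hp,(0,0,255)),(zc+.006,pc,(255,0,0)),(zc,pc,(255,255,0))):
        draw(place(pp,np.array([(.055,.04,z),(.055,-.04,z),(-.055,-.04,z),(-.055,.04,z)])),col)
    cv2.imwrite(out,im)
if __name__=='__main__':
    s,p,r=st();print(p)
    ov('pics/w12.png','pics/ov1.png',(235,130,405,250),4.5,p,r)
    ov('pics/s12.png','pics/ov2.png',(300,170,400,250),7,p,r)
E
python3 ov.py
```

```text
[ 0.57570748 -0.30552078  0.10998996]
```

View pics/ov1.png

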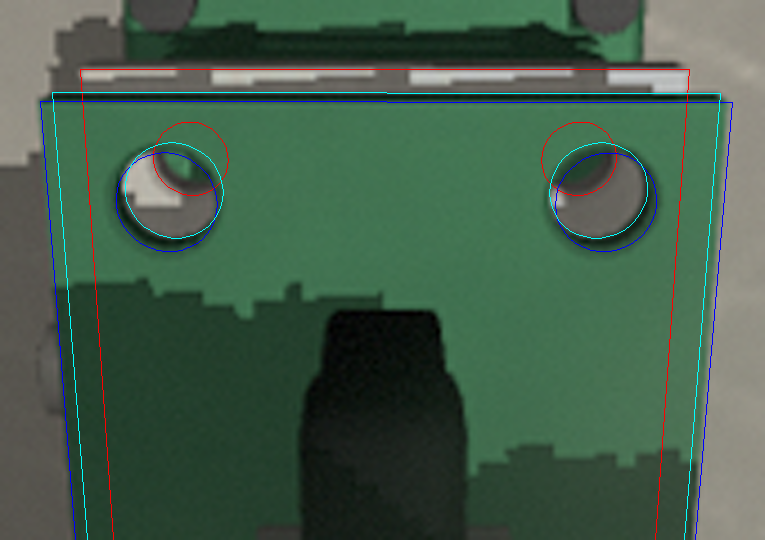

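View pics/ov2.png

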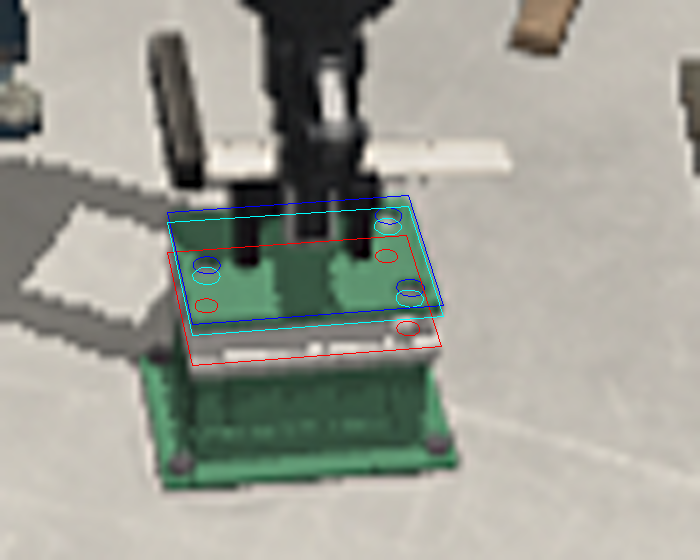

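drive_tool(series=[{"x": 0.02,"y": 0,"z": -0.01,"ax": 0,"ay": 0,"az": 0},{"x": 0.04,"y": 0,"z": -0.01,"ax": 0,"ay": 0,"az": 0},{"x": 0.04,"y": 0,"z": -0.01,"ax": 0,"ay": 0,"az": 0},{"x": 0.04,"y": 0,"z": -0.01,"ax": 0,"ay": 0,"az": 0},{"x": 0.04,"y": 0,"z": -0.01,"ax": 0,"ay": 0,"az": 0}])

```text
time: 12.77
tool_pos: [0.5759, -0.3055, 0.1089]
tool_rot: [0.025, -0.706, 0.025, 0.707]
contact_force: [0.2, -0.2, -3.0]
gripper_width: 0.177
```

drive_tool(series=[{"x": 0,"y": 0,"z": 0,"ax": 0,"ay": 0,"az": 0},{"x": 0,"y": 0,"z": 0,"ax": 0,"ay": 0,"az": 0},{"x": 0,"y": 0,"z": 0,"ax": 0,"ay": 0,"az": 0},{"x": 0,"y": 0,"z": 0,"ax": 0,"ay": 0,"az": 0},{"x": 0,"y": 0,"z": 0,"ax": 0,"ay": 0,"az": 0}])

```text
time: 13.18
tool_pos: [0.576, -0.3055, 0.109]
tool_rot: [0.025, -0.706, 0.025, 0.707]
contact_force: [-0.2, 0.3, -2.8]
gripper_width: 0.175
```

```bash
python3 -c "
from h import *
from ov import ov
for i in range(3):
  f=grab('wrist','pics/w13.png'); s,p,r=st();print(p.round(4),r[:,0].round(4),r[:,1].round(4),np.abs(s['joint_vel']).max(),s['gripper_width'])
plan([.576,-.3054,.109],-94.07)
ov('pics/w13.png','pics/ov3.png',(235,130,405,250),4.5,p,r,h=.0235)"
```

```text
[ 0.576  -0.3055  0.109 ] [-9.e-04  4.e-04 -1.e+00] [-7.150e-02 -9.974e-01 -3.000e-04] 0.001236359774815774 0.17163149537599995
[ 0.576  -0.3055  0.109 ] [-9.e-04  3.e-04 -1.e+00] [-7.150e-02 -9.974e-01 -3.000e-04] 0.0015400944162626863 0.17735820278865527
[ 0.576  -0.3055  0.109 ] [-9.e-04  4.e-04 -1.e+00] [-7.140e-02 -9.974e-01 -3.000e-04] 0.0007914585815094444 0.17770419264620424
xyz [-0.002 -0.005 -0.001] rot [-0.005  0.011  0.003] t 13.3333 az -94.1 F [ 0.4  0.8 -2.2]
```

View pics/ov3.png

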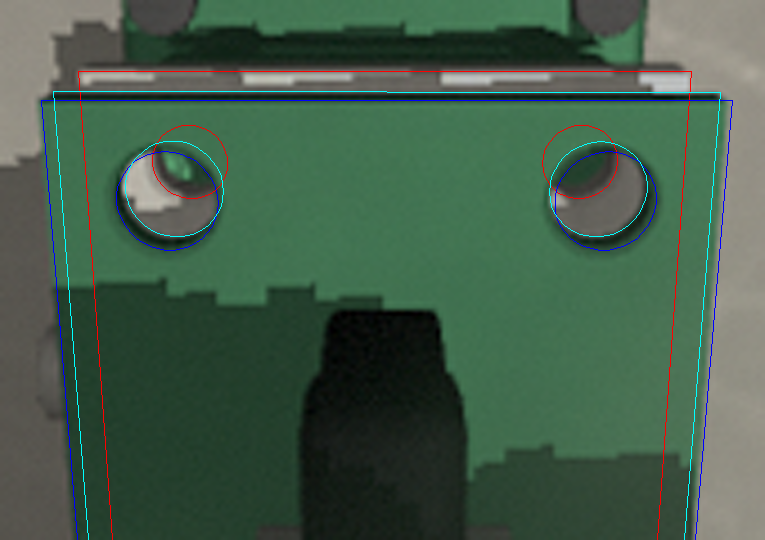

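```bash
python3 -c "
from plant import workorder
print(workorder.job_done())"
```

```text
the job is handed in; nothing more can be done
None
```

I slid the cover out of the rack by its handle until it was clear of the lips. I then lifted it, carried it over the vise and handed the job in with it still gripped above the housing. It took about 13.4 s on the robot's clock.

**Position:** the tool held still at (0.576, -0.3055, 0.109) m, less than 1 mm and 0.1° off the target pose that lines up the holes. Tool tilt was about 0.001 rad. I found the housing at (0.5760, -0.3054), yaw -0.071 rad, from two wrist pictures that agreed to about 0.5 mm.

**Alignment:** projected outlines of the cover and flange holes matched the final wrist picture to about 0.5 mm. The lone hole was hidden by the fingers in that picture, so I took it from the fitted layout. An earlier side-camera check, made 1 mm higher, also agreed with it.

**Contact:** the force on the tool stayed near the cover's weight, about 3 N, while it was in the air. It never passed about 7 N, so there was no sign of the cover touching the housing. No move went near the tools or the steel strips, though I took no separate measurement of them at the end.

**Disagreement:** the gap above the flange is 16 mm by the arm's own measurement. An earlier camera fit of the cover in the grip gives about 14 mm. I set the height between the two.

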